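Open the gearbox inspection cover to the set angle and hold it

TASK

Unlock the inspection cover on the small green gearbox: with the cover still shut, turn the black latch knob clockwise (seen from above), about a quarter turn, until its yellow nose points at the yellow line on the cover. Then swing the cover up by its steel bar until it is in line with the red pointer on the white quadrant at its side, and finish while holding it there in the gripper, steady, because it falls shut when let go. Do not shift the red pointer, and leave the other things on the bench where they are.

Things in the scene. Friction and masses are not known exactly. Their poses are not given: they have to be found in the camera images.
- gearbox: Green housing, fixed, 130 (x) by 140 (y), 96 mm high; origin: centre of its underside. At yaw 0, x points away from the robot, y to its left. Grey cover on top (130x143x8 mm, top face at z 104) hinged along x at y = +70, z = 100 mm; free edge with steel bar on the -y side. White upright quadrant at the +x end, x 78 to 82 mm, 91 mm radius about the hinge, top at z 191.
- cover_hinge (a point): Middle of the cover's hinge line, 100 mm above the bench. Its axes turn with the cover: x along the hinge line, -y from the hinge to the free edge, z out of the cover's top face. With the cover shut they equal the gearbox's axes.
- cover_bar (a point): Middle of the cover's steel bar: round, 12 mm thick, parallel to the hinge, 58 mm clear between its two side arms, 51 mm of open space between it and the cover's free edge. In the axes of cover_hinge at y = -202, z = +20 mm, so it moves on a circle of 203 mm radius about the hinge; 120 mm above the bench when shut.
- cover (a joint): Angle of the cover in rad: 0 shut (level), growing as the bar swings up about the hinge; stop at 1.8. Hardly any friction: it falls shut when let go. About 0.4 kg; takes 1 to 4 N at the bar. Locked shut (a cam under it catches a lip of the housing) until the latch has turned past about 0.9.
- latch_grip (a point): Grip point of the black latch knob on its turning axis (upright while the cover is shut), 130 mm above the bench. The knob is a wing 14 mm wide, 44 long, 32 high, from 6 to 38 mm above the cover's top face. Axes turn with the latch; -y points along the wing to the yellow nose. It is 110 mm from the hinge line, in the gearbox's centre plane (x = 0).
- latch_nose (a point): Tip of the yellow nose at one end of the latch wing, 27 mm from the turning axis, 130 mm above the bench.
- latch_mark (a point): Middle of the yellow line painted on the cover (22 x 5 mm), 37 mm from the latch's axis towards the gearbox's -x (the robot's side).
- latch (a joint): Angle of the latch in rad: 0 when its nose points straight to the steel bar (gearbox -y), growing clockwise seen from above; pi/2 (1.571) when the nose points at the yellow line; stops at 0 and 2.0. It turns stiffly (0.05 N m) and stays where it is left.
- pointer (a joint): Angle of the red pointer on the quadrant in rad, measured as the cover's angle is and about the same hinge line: the cover is in line with the pointer when joint cover equals it. Clamped by friction (1 N m).
- pointer_tip (a point): Tip of the red pointer (94 mm long, 7 mm wide), 94 mm from the hinge line, 74 mm from the centre plane of the gearbox on its far (+x) side. Its -y points along the pointer to the tip.
- v_block: Steel vee block with a V groove on top, 50 x 48 x 40 mm, loose, origin under its centre. Leave alone.
- wedge_block: Dark steel wedge lying loose, 26 x 95 x 22 mm, origin under its centre. Leave alone.
- flux_tin: Round yellow tin with a dull lid, 66 mm across, 47 mm high, loose, origin under its centre. Leave alone.
- gauge_block: Ground steel block, 50 x 75 x 25 mm, loose, origin under its centre. Leave alone.
- paste_tin: Round red tin, 54 mm across, 31 mm high, loose, origin under its centre. Leave alone.

How it is judged:
On the way, in this order (a step that is already met when the one before it is completed fails the run):
1. the latch's nose points at the yellow line while the cover is still shut (value of joint latch between 1.391 and 1.751 rad and value of joint cover below 0.06 rad), for 0.2 s.
2. the cover has been swung up in line with the red pointer (angle between the y axis of cover_hinge and the y axis of pointer_tip, either way round below 0.08 rad), for 0.2 s.
At the end, for the whole second after the job is handed in: Cover steady, within 0.08 rad (4.6 deg) of the red pointer, held by the fingers (over 0.3 N on the cover or its bar); latch nose within 0.18 rad (10 deg) of the yellow line; pointer tip within 8 mm and loose things within 30 mm of where they started (angle between the y axis of cover_hinge and the y axis of pointer_tip, either way round below 0.08 rad and value of joint latch between 1.391 and 1.751 rad and velocity of joint cover between -0.06 and 0.06 rad/s and contact force between the fingers and cover above 0.3 N and distance of pointer_tip from where it was at the start of the episode below 0.008 m and distance of each of v_block, wedge_block, flux_tin, gauge_block, paste_tin from where it was at the start of the episode below 0.03 m); the arm keeps its last pose, push and grip.
It fails at once if the red pointer is shifted (its tip by more than 8 mm) (distance of pointer_tip from where it was at the start of the episode above 0.008 m).
It fails at once if another thing on the bench is pushed away (more than 30 mm) (distance of any of v_block, wedge_block, flux_tin, gauge_block, paste_tin from where it was at the start of the episode above 0.03 m).
It also fails if it takes over 56 s, if anything falls off the work surface, if the arm or the gripper's body presses on something with over 40 N, if the wrist force passes 120 N, or if a joint passes its speed limit or range.

ROBOT

A 6-joint arm with a two-finger parallel gripper is mounted at the origin on a cart in front of the work surface, level with it; the furniture and walls round the work are solid. World frame = base frame: x ahead of the robot, y to its left, z up, the work surface at z = 0. Lengths are in m, angles in rad, forces in N, time in s.
With the tool pointing down it reaches from about 0.3 to 0.825 m from the base axis. Payload 5.4 kg.
Tool frame: the origin (TCP) lies where the fingers leave the gripper's body, on its centre line; the fingertips stand 88 mm ahead of it and the grasp point (between the pads) lies 69 mm ahead of it; z points along the fingers, y is the direction in which the jaws open and shut (so a half turn about z gives the same grasp; the last joint's range is limited). The gripper opens to 92 mm and grips with 3 to 60 N. Pads are 20 mm wide; open, the fingers measure 128 mm over their backs; the gripper's body (75 mm by 189 mm) begins 69 mm behind the grasp point.
Start: joints at [-1.371, 0.158, 1.597, -0, 1.386, -0.21], TCP at [0.229, -0.527, 0.303] pointing down, gripper open.
Joint ranges: [-2.91, 2.91], [-0.94, 2.29], [0.18, 2.7], [-1.29, 4.43], [0.17, 2.64], [-3, 3]. Speed limits (rad/s): [2.57, 2.57, 3.14, 3.14, 3.14, 3.14].

INTERFACE

Orientations are given as a rotation vector (axis times angle).
In Python, from workcell import sense, camera, calibration, hand_in gives the robot as it stands. The module is installed in compiled form; this text tells all that it offers.
- The arm moves only by the shell command python3 -m pendant 'ROWS'. ROWS is JSON, a list of rows, each a list of 3 entries, a list of its own where there are three numbers: the shift along the tool's x, y, z in cm, then the turn, a rotation vector about the tool's x, y, z in degrees, then the opening in per cent of the stroke, from 0 (shut) to 100 (fully open). A call has 1 to 12 rows; each row shifts and turns the commanded pose from where the row before left it, along the tool's axes as they then stand; what a row does not reach is not made up. A row lasts 1/10 s, in which the tool goes at most 50 mm and 8.59 degrees, less where a joint would pass 70% of its speed; a pose out of reach is approached as far as the arm can. A call with a gripper value outside its range is refused whole. The fingers move at their own pace and stop on an object; the grip force is fixed at half the most. Time passes only in rows, so rows that do not move let the fingers close. It gives the time, the measured TCP pose, the force and the opening at its end, in the units of the state.
- sense(): the state, without advancing time (a new reading comes with each control period).
- camera(name): name is "side" or "top" or "wrist"; returns (picture, depth): 480x640x3 uint8, red, green, blue; 480x640 float32, m along the optical axis (not along the pixel's ray), 0 where there is no reading.
- calibration(name): a dict with "fx", "fy", "cx", "cy" (pixels), "world_from_camera" (4x4, takes a point from camera to world coordinates); the wrist camera has in their place "tool_from_camera" (4x4, takes a point from camera to tool coordinates, whose origin is the TCP and whose axes are the flange's). Camera axes: x right, y up, looking along -z (the intrinsics and any distortion apply to the point x, -y, -z); pixel columns grow to the right and rows downward; lengths in m; the calibration is good to about 2 mm. The wrist camera is an equidistant fisheye: a pixel r from the principal point sees the ray r / f radians off the axis. A picture is of the moment at which its call begins: read the wrist's pose just before it. calibration takes no time and is no camera call.
- hand_in(): hands the job in, once; it reports no verdict.
The state is a dict: "time_s": time; "q": joint angles; "qd": joint speeds; "joint_efforts": joint torques, N m; "ee_pos": TCP position; "orientation": TCP orientation; "force": force on the tool from outside, world axes, zero at the start; "torque": the same for the moment, N m; "opening": finger opening in m.
Only numpy, scipy, OpenCV 4.12 (cv2) and the standard library are available. Lean on these libraries where they do the work, as an engineer would, in place of code of your own. Each camera call takes 0.05 s, during which the arm holds its last target.

## Working session

There is one attempt and no reset: what is moved stays moved. The work goes in short steps, Python scripts to look and compute and a shell command to move; the robot and the scene stay as the last step left them, time stands still between calls to the robot, and variables do not carry over. Pictures are saved under pics/ and viewed, and the job is handed in when it is done.

```bash
mkdir -p pics; python3 - <<'E'
from workcell import *
import cv2, numpy as np
s=sense(); print({k:np.round(v,3).tolist() for k,v in s.items()})
for n in ["side","top","wrist"]:
    p,d=camera(n); cv2.imwrite(f"pics/{n}0.png",p[:,:,::-1]); np.save(f"pics/{n}0.npy",d)
    c=calibration(n); print(n,{k:np.round(v,4).tolist() for k,v in c.items()})
E
```

```text
{'time_s': 0.0, 'q': [-1.371, 0.159, 1.598, -0.0, 1.386, -0.21], 'qd': [-0.002, -0.001, 0.001, 0.001, 0.0, 0.001], 'joint_efforts': [-0.001, -38.557, -32.211, 0.07, 0.038, -0.0], 'ee_pos': [0.229, -0.527, 0.302], 'orientation': [-3.074, -0.639, 0.0], 'force': [-0.731, -0.635, 0.158], 'torque': [0.03, -0.034, 0.038], 'opening': 0.092}
side {'fx': 484.6912, 'fy': 484.6912, 'cx': 310.441, 'cy': 243.4278, 'world_from_camera': [[-0.8984, 0.2598, -0.354, 0.149], [-0.439, -0.5527, 0.7084, 0.8329], [-0.0116, 0.7919, 0.6106, 0.8494], [0.0, 0.0, 0.0, 1.0]]}
top {'fx': 579.0091, 'fy': 579.0091, 'cx': 309.4271, 'cy': 240.0806, 'world_from_camera': [[-0.0217, 0.9872, -0.1579, 0.3501], [-0.9997, -0.0201, 0.0116, -0.0186], [0.0082, 0.1581, 0.9874, 1.4628], [0.0, 0.0, 0.0, 1.0]]}
wrist {'fx': 371.6483, 'fy': 371.6483, 'cx': 319.744, 'cy': 238.6373, 'tool_from_camera': [[-0.0, 0.9718, 0.2358, 0.0657], [1.0, 0.0003, -0.0013, 0.0004], [-0.0013, 0.2358, -0.9718, -0.0828], [0.0, 0.0, 0.0, 1.0]]}
```

View pics/side0.png

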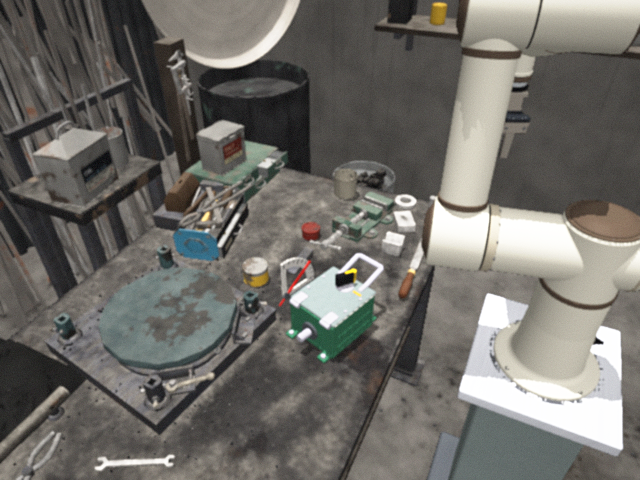

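View pics/top0.png

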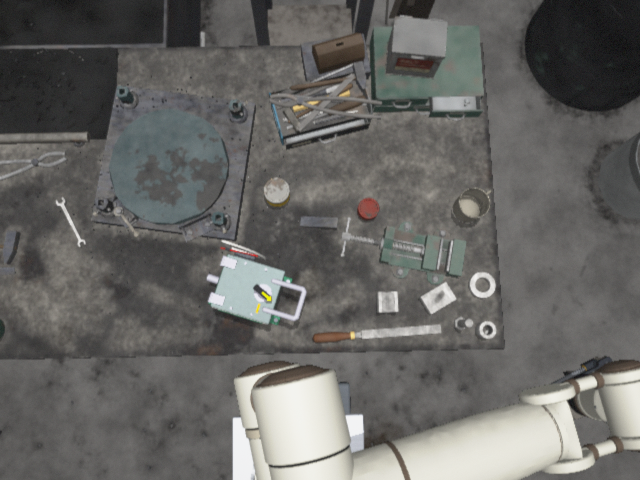

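View pics/wrist0.png

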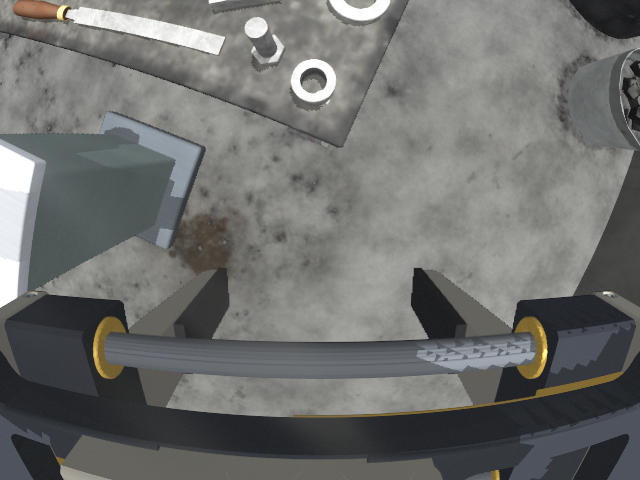

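The top view shows the gearbox near (250,290), the bar near (300,300), the latch near (263,293), and the pointer and quadrant near (240,250). I'll zoom in for detail.

```bash
python3 - <<'E'
import cv2
a=cv2.imread("pics/top0.png")[225:345,190:330]; cv2.imwrite("pics/topz.png",cv2.resize(a,None,fx=5,fy=5,interpolation=cv2.INTER_CUBIC))
a=cv2.imread("pics/side0.png")[235:370,250:410]; cv2.imwrite("pics/sidez.png",cv2.resize(a,None,fx=4.4,fy=4.4,interpolation=cv2.INTER_CUBIC))
E
```

```text
(no output)
```

View pics/topz.png

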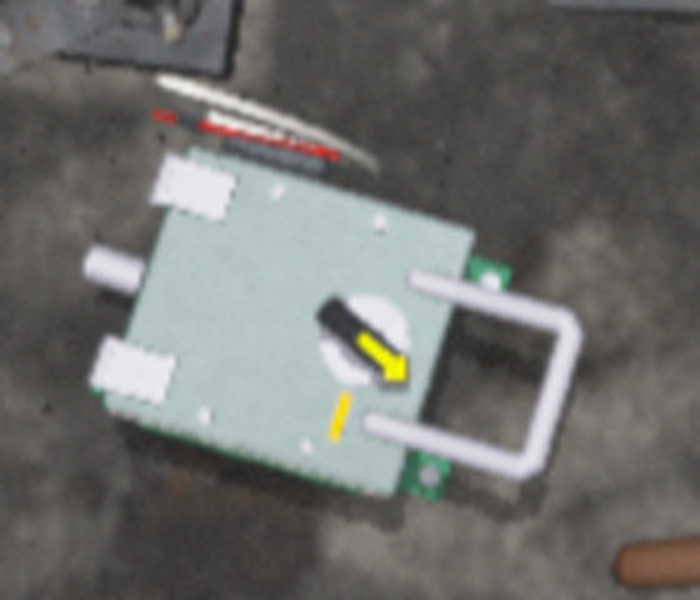

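View pics/sidez.png

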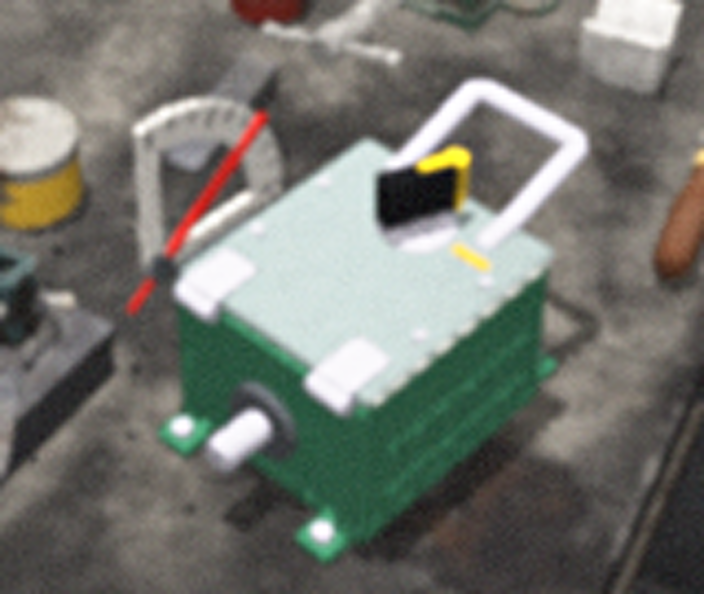

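```bash
cat > h.py <<'E'
import numpy as np, cv2
from workcell import calibration, sense, camera
from scipy.spatial.transform import Rotation as R
def ray(name,u,v,tool=None):
    c=calibration(name)
    if name!="wrist":
        d=np.array([(u-c["cx"])/c["fx"],-(v-c["cy"])/c["fy"],-1]); T=np.array(c["world_from_camera"])
    else:
        x=(u-c["cx"])/c["fx"]; y=(v-c["cy"])/c["fy"]; t=np.hypot(x,y)
        s=np.sin(t)/max(t,1e-9); d=np.array([x*s,-y*s,-np.cos(t)]); T=tool@np.array(c["tool_from_camera"])
    return T[:3,3],T[:3,:3]@d
def plane(o,d,n,p): return o+d*((p-o)@n)/(d@n)
def onz(name,u,v,z,tool=None): return plane(*ray(name,u,v,tool),np.array([0,0,1.]),np.array([0,0,z]))
def tool(s=None):
    s=s or sense(); T=np.eye(4); T[:3,:3]=R.from_rotvec(s["orientation"]).as_matrix(); T[:3,3]=s["ee_pos"]; return T
def fit(L,W):
    L=np.array(L)[:,:2];W=np.array(W)[:,:2];a=L-L.mean(0);b=W-W.mean(0)
    th=np.arctan2((a[:,0]*b[:,1]-a[:,1]*b[:,0]).sum(),(a*b).sum())
    c,s=np.cos(th),np.sin(th);M=np.array([[c,-s],[s,c]]);t=W.mean(0)-M@L.mean(0)
    return th,t,np.linalg.norm(W-(L@M.T+t),axis=1)
E
python3 - <<'E'
from h import *
L=[(65,-73),(-65,-73),(-65,70),(65,70)]
L=np.array(L)/1000
tz=[(473,232),(395,493),(105,405),(190,150)]
sz=[(370,140),(552,255),(375,400),(180,290)]
Wt=[onz("top",190+u/5-.4,225+v/5-.4,.104) for u,v in tz]
Ws=[onz("side",250+u/4.4-.4,235+v/4.4-.4,.104) for u,v in sz]
for W in (Wt,Ws,[(a+b)/2 for a,b in zip(Wt,Ws)]):
    th,t,r=fit(L,W); print(np.degrees(th).round(2),t.round(4),(r*1000).round(1))
w=onz("top",190+360/5-.4,225+340/5-.4,.112);print("disc",w)
c,s=np.cos(th),np.sin(th);M=np.array([[c,-s],[s,c]])
print("latch",M@[0,-.04]+t,"bar",M@[0,-.132]+t)
for z in (0.142,): print("nose/tail top",onz("top",190+400/5-.4,225+378/5-.4,.13),onz("top",190+325/5-.4,225+308/5-.4,z))
n=np.array([*M@[1,0],0]);h=np.array([*(M@[0,.07]+t),.1]);p=h+n*.074
for nm,k,(a,b),pts in (("top",5,(190,225),[(335,155),(155,115)]),("side",4.4,(250,235),[(263,117),(165,267),(132,310)])):
    for u,v in pts:
        P=plane(*ray(nm,a+u/k-.4,b+v/k-.4),n,p)-p; y=P[:2]@(M@[0,1]);print(nm,y.round(4),P[2].round(4),np.hypot(y,P[2]).round(4),"ang",np.arctan2(P[2],-y).round(3))
E
```

```text
-17.76 [0.4561 0.1139] [2.2 1.9 2.2 3. ]
-16.2 [0.4529 0.1161] [4.1 4.4 6.8 6.4]
-16.98 [0.4545 0.115 ] [1.9 3.  4.4 3.9]
disc [0.44458694 0.07956209 0.112     ]
latch [0.44282115 0.07674845] bar [ 0.41594776 -0.01123916]
nose/tail top [0.42555168 0.06008562 0.13      ] [0.45738794 0.09319804 0.142     ]
top -0.0785 0.0781 0.1108 ang 0.783
top 0.0124 0.0325 0.0348 ang 1.934
side -0.0743 0.0572 0.0938 ang 0.656
side -0.0012 0.0042 0.0044 ang 1.286
side 0.0227 -0.0084 0.0243 ang -2.787
```

Pose estimate: gearbox yaw about -17.5°, origin (0.455, 0.115), latch about 0.47 rad, pointer about 0.62 rad. Next I'll move above the gearbox for a close look.

```bash
python3 -m pendant '[[[3.2,-3.4,-0.9],[0,0,0],60],[[3.2,-3.4,-0.9],[0,0,0],60],[[3.2,-3.4,-0.9],[0,0,0],60],[[3.2,-3.4,-0.9],[0,0,0],60],[[3.2,-3.4,-0.9],[0,0,0],60],[[3.2,-3.4,-0.9],[0,0,0],60],[[3.2,-3.4,-0.9],[0,0,0],60],[[3.2,-3.4,-0.9],[0,0,0],60],[[3.2,-3.4,-0.9],[0,0,0],60],[[3.2,-3.4,-0.9],[0,0,0],60],[[3.2,-3.4,-0.9],[0,0,0],60],[[3.2,-3.4,-0.9],[0,0,0],60]]'
```

```text
time_s: 1.35
ee_pos: [0.4188, 0.0018, 0.411]
orientation: [3.076, 0.639, 0.001]
force: [-0.0, -0.3, 0.0]
opening: 0.0549
```

```bash
python3 -m pendant '[[[3.2,-3.4,0],[0,0,0],60],[[2,-2.7,0],[0,0,0],60],[[0,0,0],[0,0,-7.5],30],[[0,0,0],[0,0,-7.5],30],[[0,0,0],[0,0,-7.5],30],[[0,0,0],[0,0,0],30],[[0,0,0],[0,0,0],30]]'; python3 - <<'E'
from h import *
s=sense(); T=tool(s); print(s["ee_pos"],T[:3,:3].round(3),s["q"],s["time_s"])
np.save("pics/T1.npy",T)
p,d=camera("wrist"); cv2.imwrite("pics/w1.png",p[:,:,::-1])
E
```

```text
time_s: 2.05
ee_pos: [0.442, 0.0765, 0.4105]
orientation: [-2.894, -1.222, 0.0]
force: [-0.5, -0.6, 0.3]
opening: 0.0276
[0.44202897 0.07648042 0.41050572] [[ 0.697  0.717 -0.   ]
 [ 0.717 -0.697  0.   ]
 [-0.    -0.    -1.   ]] [-9.92542248e-02 -2.30512032e-01  1.76532544e+00  2.24757541e-05
  1.60714454e+00  6.72201264e-01] 2.05
```

View pics/w1.png

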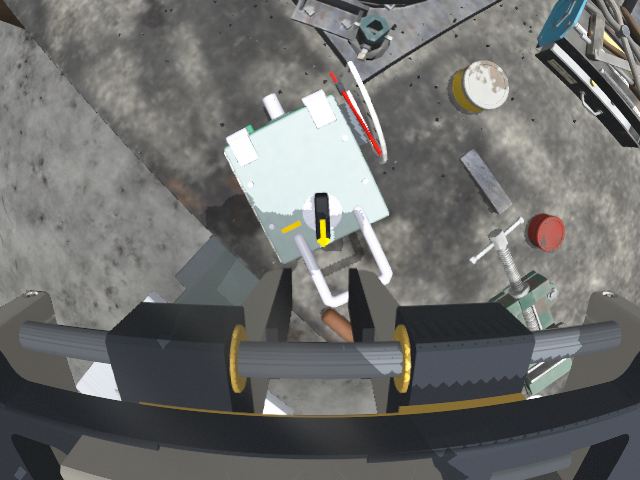

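The wrist view shows the gearbox upright, the knob and nose at (322,200)-(323,240), the yellow line at (291,227), the red pointer from (333,73) to (380,153), and the bar at (360,290).

```bash
python3 - <<'E'
import cv2
a=cv2.imread("pics/w1.png")[60:320,215:405]; cv2.imwrite("pics/w1z.png",cv2.resize(a,None,fx=3,fy=3,interpolation=cv2.INTER_CUBIC)[:600]);cv2.imwrite("pics/w1z2.png",cv2.resize(a,None,fx=3,fy=3,interpolation=cv2.INTER_CUBIC)[380:])
E
```

```text
(no output)
```

View pics/w1z.png

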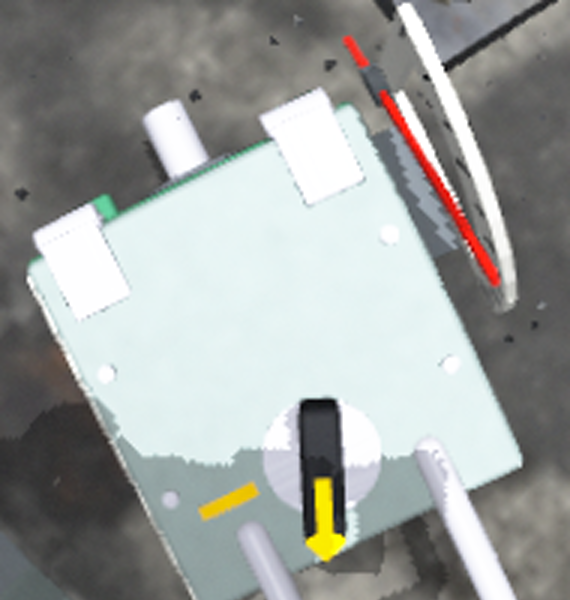

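View pics/w1z2.png

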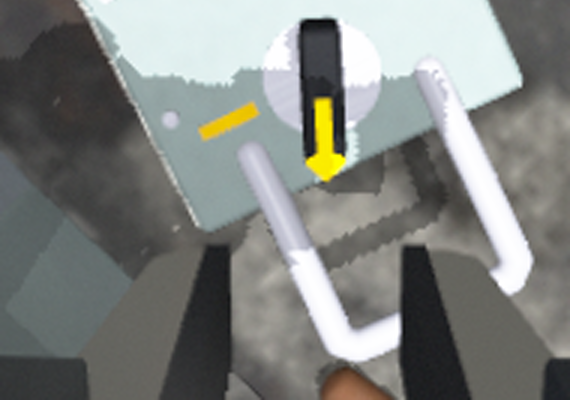

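```bash
python3 - <<'E'
from h import *
T=np.load("pics/T1.npy")
f=lambda u,v:(215+(u+.5)/3-.5,60+(v+.5)/3-.5)
L=np.array([(65,-73),(-65,-73),(-65,70),(65,70),(-37,-40)])/1000
W=[onz("wrist",*f(u,v),.104,T) for u,v in [(523,465),(205,612),(30,265),(352,102),(229,501)]]
th,t,r=fit(L,W);print(np.degrees(th).round(2),t.round(4),(r*1000).round(1))
c,s=np.cos(th),np.sin(th);M=np.array([[c,-s],[s,c]])
ax=M@[0,-.04]+t; bar=M@[0,-.132]+t
print("latch",ax,"bar",bar,"disc",onz("wrist",*f(322,455),.11,T))
nose=onz("wrist",*f(326,563),.13,T);tail=onz("wrist",*f(320,400),.142,T)
print(nose,tail)
for a,b in((nose[:2],ax),(nose[:2],tail[:2])):
    v=M.T@(a-b);print(np.linalg.norm(v),"latch ang",np.arctan2(-v[0],-v[1]))
print("mid-wing",(nose*22/27+tail)[:2]/(1+22/27))
n=np.array([c,s,0]);h=np.array([*(M@[0,.07]+t),.1]);p=h+n*.074
for u,v in[(496,285),(373,82),(347,40)]:
    P=plane(*ray("wrist",*f(u,v),T),n,p)-p;y=P[:2]@(M@[0,1]);print(y.round(4),P[2].round(4),np.hypot(y,P[2]).round(4),np.arctan2(P[2],-y).round(3))
# two-view tip
o1,d1=ray("side",250+263/4.4-.4,235+117/4.4-.4);
for nm,(o2,d2) in {"w":ray("wrist",*f(496,285),T),"t":ray("top",190+335/5-.4,225+155/5-.4)}.items():
    A=np.stack([d1,-d2],1);k=np.linalg.lstsq(A,o2-o1,rcond=None)[0];a=o1+k[0]*d1;b=o2+k[1]*d2
    g=M.T@(((a+b)/2)[:2]-t);print(nm,"tip",g,(a+b)[2]/2,"gap",np.linalg.norm(a-b),"ang",np.arctan2((a+b)[2]/2-.1,.07-g[1]))
E
```

```text
-18.59 [0.4568 0.1111] [1.4 1.5 2.5 2.  1. ]
latch [0.44405467 0.07322686] bar [ 0.41472086 -0.01397135] disc [0.4453341  0.07549249 0.11      ]
[0.42284905 0.05056924 0.13      ] [0.46075147 0.09260503 0.142     ]
0.031032982727129194 latch ang 0.427795927058955
0.0566003591927844 latch ang 0.40922558777203505
mid-wing [0.44373406 0.07373182]
-0.0759 0.0539 0.0931 0.618
0.0041 -0.0061 0.0073 -2.159
0.0244 -0.0196 0.0313 -2.464
w tip [ 0.07523018 -0.00536048] 0.15092387417246103 gap 0.0021826711669614427 ang 0.5942558962050772
t tip [ 0.07286041 -0.00100441] 0.15505039937415876 gap 0.0007031961800295233 ang 0.659503479137052
```

The measured heights and sizes agree: pointer tip radius comes out at 93 mm against 94, and the mark fits within 1 mm. Now I'll descend on the knob, keeping the fingertips above the bar's arms.

```bash
python3 -m pendant '[[[-0.1,0.3,4],[0,0,-2],35],[[0,0,4],[0,0,0],35],[[0,0,4],[0,0,0],35],[[0,0,3],[0,0,0],35],[[0,0,2],[0,0,0],35],[[0,0,1.4],[0,0,0],35],[[0,0,1],[0,0,0],35],[[0,0,0],[0,0,0],35]]';  python3 - <<'E'
from h import *
p,d=camera("wrist"); cv2.imwrite("pics/w2.png",p[:,:,::-1])
E
```

```text
time_s: 2.9
ee_pos: [0.4428, 0.0737, 0.2155]
orientation: [-2.87, -1.275, 0.004]
force: [-0.5, 0.1, 0.4]
opening: 0.0322
```

View pics/w2.png

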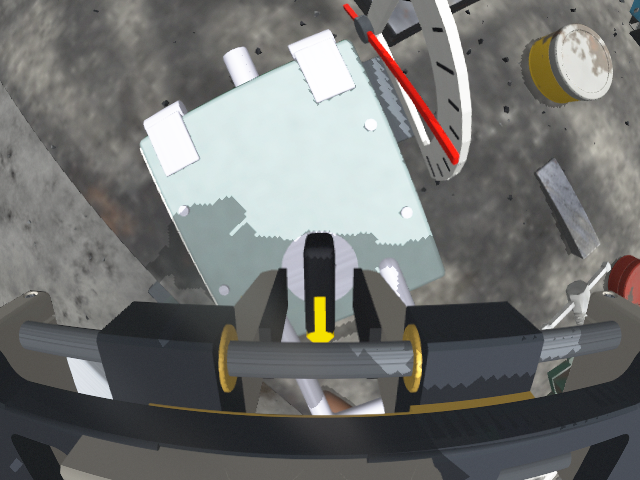

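The knob (319,285) is centred between the fingers (280 and 360). Closing.

```bash
python3 -m pendant '[[[0,0,0],[0,0,0],0],[[0,0,0],[0,0,0],0],[[0,0,0],[0,0,0],0],[[0,0,0],[0,0,0],0]]'; python3 -m pendant '[[[0,0,0],[0,0,6],0],[[0,0,0],[0,0,6],0],[[0,0,0],[0,0,6],0],[[0,0,0],[0,0,6],0],[[0,0,0],[0,0,6],0],[[0,0,0],[0,0,0],0]]'
```

```text
time_s: 3.35
ee_pos: [0.4434, 0.0744, 0.2176]
orientation: [-2.869, -1.277, -0.0]
force: [-3.8, 3.0, 5.0]
opening: 0.0137
time_s: 3.95
ee_pos: [0.4431, 0.0748, 0.2176]
orientation: [-3.101, -0.487, 0.001]
force: [-5.6, 4.7, 6.8]
opening: 0.0135
```

```bash
python3 -m pendant '[[[0,0,0],[0,0,6],0],[[0,0,0],[0,0,6],0],[[0,0,0],[0,0,6],0],[[0,0,0],[0,0,6],0],[[0,0,0],[0,0,6],0],[[0,0,0],[0,0,6],0],[[0,0,0],[0,0,0],0],[[0,0,0],[0,0,0],0],[[0,0,0],[0,0,0],0]]';  python3 - <<'E'
from h import *
s=sense();T=tool(s);np.save("pics/T3.npy",T);print(np.degrees(np.arctan2(T[1,0],T[0,0])),s["q"][5])
p,d=camera("wrist"); cv2.imwrite("pics/w3.png",p[:,:,::-1])
E
```

```text
time_s: 4.85
ee_pos: [0.4431, 0.0754, 0.2176]
orientation: [-3.099, 0.492, 0.003]
force: [-4.0, 7.5, 6.7]
opening: 0.014
-18.036771709796707 1.7802852223233756
```

View pics/w3.png

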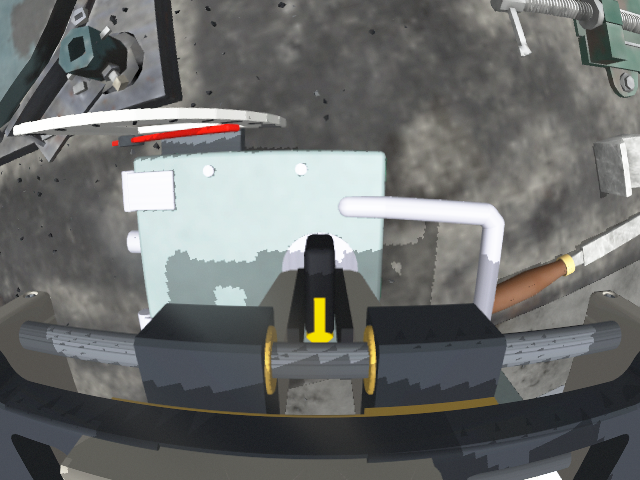

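The wing is now parallel to the cover's edges, with the nose toward the robot. Release, lift and check.

```bash
python3 -m pendant '[[[0,0,0],[0,0,0],35],[[0,0,0],[0,0,0],35],[[0,0,0],[0,0,0],35],[[0,0,-4],[0,0,0],35],[[0,0,-4],[0,0,0],45],[[0,2,-4],[0,0,0],50],[[0,3,-3],[0,0,0],50],[[0,0,0],[0,0,0],50],[[0,0,0],[0,0,0],50]]';  python3 - <<'E'
from h import *
s=sense();T=tool(s);np.save("pics/T4.npy",T);print(T.round(4))
p,d=camera("wrist"); cv2.imwrite("pics/w4.png",p[:,:,::-1])
p,d=camera("side"); cv2.imwrite("pics/s4.png",p[:,:,::-1])
a=p[235:370,250:410,::-1];cv2.imwrite("pics/s4z.png",cv2.resize(a,None,fx=4.4,fy=4.4,interpolation=cv2.INTER_CUBIC))
E
```

```text
time_s: 5.8
ee_pos: [0.4283, 0.0258, 0.3669]
orientation: [-3.102, 0.495, -0.002]
force: [-0.1, 0.2, 0.2]
opening: 0.0458
[[ 9.504e-01 -3.109e-01  1.300e-03  4.283e-01]
 [-3.109e-01 -9.504e-01 -1.000e-04  2.580e-02]
 [ 1.200e-03 -3.000e-04 -1.000e+00  3.669e-01]
 [ 0.000e+00  0.000e+00  0.000e+00  1.000e+00]]
```

View pics/w4.png

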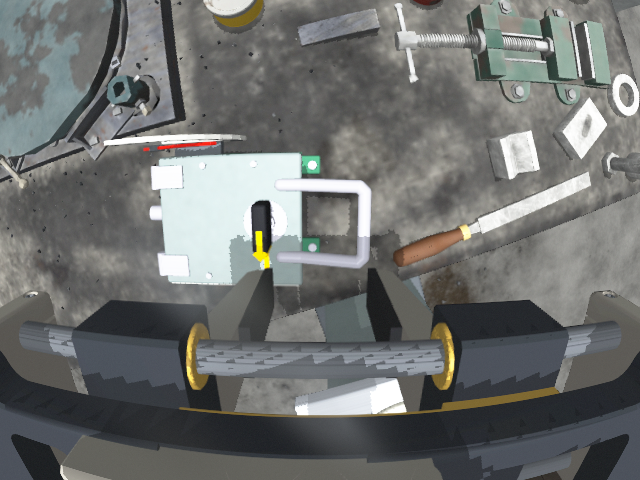

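View pics/s4z.png

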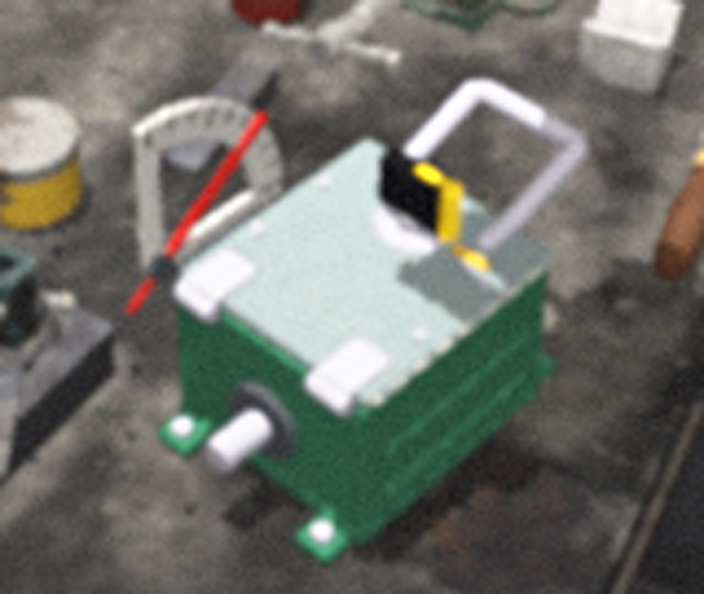

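```bash
python3 - <<'E'
import cv2
a=cv2.imread("pics/w4.png")[130:295,100:390]; cv2.imwrite("pics/w4z.png",cv2.resize(a,None,fx=2.75,fy=2.75,interpolation=cv2.INTER_CUBIC))
E
```

```text
(no output)
```

View pics/w4z.png

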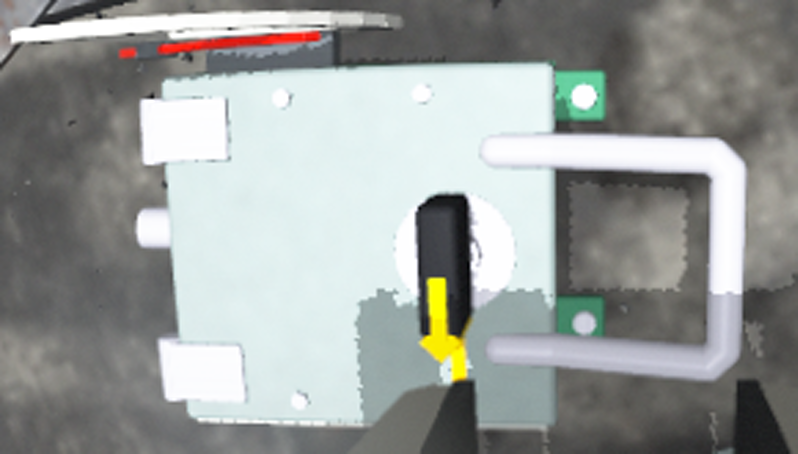

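```bash
python3 - <<'E'
from h import *
T=np.load("pics/T4.npy")
f=lambda u,v:(100+(u+.5)/2.75-.5,130+(v+.5)/2.75-.5)
L=np.array([(65,-73),(-65,-73),(-65,70),(65,70)])/1000
W=[onz("wrist",*f(u,v),.104,T) for u,v in [(552,63),(555,425),(190,418),(162,78)]]
th,t,r=fit(L,W);print(np.degrees(th).round(2),t.round(4),(r*1000).round(1))
c,s=np.cos(th),np.sin(th);M=np.array([[c,-s],[s,c]])
ax=M@[0,-.04]+t; bar=M@[0,-.132]+t
b=onz("wrist",*f(728,255),.12,T)
print("latch",ax,"bar",bar,"barseen",b,M.T@(b[:2]-t),"tool xy in gb",M.T@(T[:2,3]-t))
nose=onz("wrist",*f(438,363),.13,T);tail=onz("wrist",*f(443,197),.142,T)
for a,b in((nose[:2],ax),(nose[:2],tail[:2])):
    v=M.T@(a-b);print(np.linalg.norm(v),"latch ang",np.arctan2(-v[0],-v[1]))
E
```

```text
-18.12 [0.4563 0.1103] [1.5 1.7 1.7 1.6]
latch [0.44382467 0.07223899] bar [ 0.41520708 -0.01519689] barseen [ 0.41711836 -0.01397752  0.12      ] [ 0.00143716 -0.1302466 ] tool xy in gb [-0.00032711 -0.08899547]
0.03327766605634002 latch ang 1.7363342763439975
0.05695398698950622 latch ang 1.668437276404581
```

The latch estimate from pixels is biased by parallax. I'll check it with depth, taking the top face of the wing.

```bash
cat >> h.py <<'E'
def cloud(name,d,T=None):
    c=calibration(name); v,u=np.indices(d.shape).astype(float); x=(u-c["cx"])/c["fx"]; y=(v-c["cy"])/c["fy"]
    if name=="wrist":
        t=np.hypot(x,y)+1e-9; k=np.tan(t)/t; x,y=x*k,y*k; M=T@np.array(c["tool_from_camera"])
    else: M=np.array(c["world_from_camera"])
    return np.stack([x*d,-y*d,-d],-1)@M[:3,:3].T+M[:3,3]
E
python3 - <<'E'
from h import *
T=tool();p,d=camera("wrist");np.savez("pics/d5.npz",d=d,T=T,p=p)
C=cloud("wrist",d,T); 
th=np.radians(-18.3);c,s=np.cos(th),np.sin(th);M=np.array([[c,-s],[s,c]]);t=np.array([.4563,.1105])
G=(C[...,:2]-t)@M
ok=(d>0)
cov=ok&(abs(G[...,0])<.05)&(G[...,1]>-.02)&(G[...,1]<.05)&(C[...,2]>.09)&(C[...,2]<.12);print("cover z",np.median(C[cov][:,2]),cov.sum())
k=ok&(abs(G[...,0])<.04)&(abs(G[...,1]+.04)<.03)&(C[...,2]>.137)&(C[...,2]<.15)
g=G[k].astype(np.float32);print(k.sum(),g.mean(0),C[k][:,2].mean()); r=cv2.minAreaRect(g*1000);print(r)
w,V=np.linalg.eigh(np.cov(g.T));print("axis",V[:,1],np.sqrt(w)*3.46)
cv2.imwrite("pics/k5.png",(k*255).astype(np.uint8))
# cover edges yaw: cover region
m=ok&(C[...,2]>.098)&(C[...,2]<.109)&(G[...,1]>-.08)&(G[...,1]<.09)&(abs(G[...,0])<.08)
r=cv2.minAreaRect((G[m]*1000).astype(np.float32));print("cover rect",r)
E
```

```text
cover z 0.10463545523925966 6891
854 [-0.00138688 -0.03819887] 0.14224456272615782
((-3.631898880004883, -37.47871398925781), (50.511478424072266, 14.100964546203613), 0.4520147144794464)
axis [-0.9999769  -0.00679719] [0.0131633  0.04727258]
cover rect ((6.970207214355469, 0.30971527099609375), (146.32501220703125, 159.03509521484375), 0.23097920417785645)
```

Depth puts the wing within about 0.5° of the gearbox -x direction, so the latch is at about 1.57, and the cover is still shut at z 0.104. Now the bar.

```bash
python3 -m pendant '[[[0,2.1,0],[0,0,0],50],[[0,2.1,0],[0,0,0],50],[[0,0,4],[0,0,0],50],[[0,0,4],[0,0,0],50],[[0,0,4],[0,0,0],50],[[0,0,3],[0,0,0],50],[[0,0,2],[0,0,0],50],[[0,0,0.8],[0,0,0],50],[[0,0,0],[0,0,0],50]]';  python3 - <<'E'
from h import *
p,d=camera("wrist"); cv2.imwrite("pics/w6.png",p[:,:,::-1])
E
```

```text
time_s: 6.85
ee_pos: [0.4141, -0.013, 0.1871]
orientation: [-3.102, 0.491, 0.006]
force: [0.4, -0.1, 0.5]
opening: 0.046
```

View pics/w6.png

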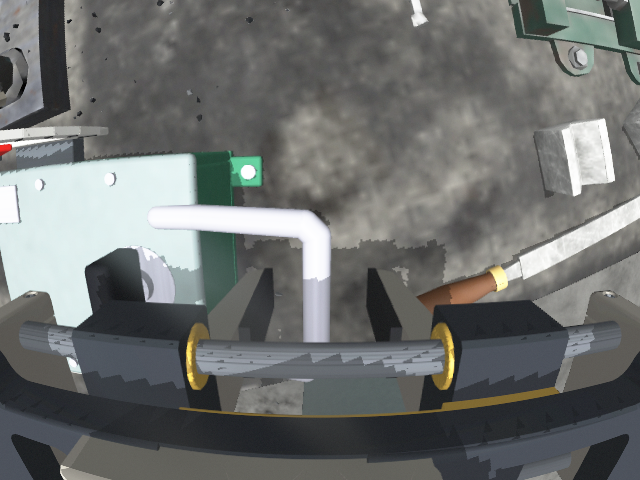

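The bar (316,290) lies between the fingers (265 and 375). Closing and starting the swing, about 4° per row.

```bash
python3 -m pendant '[[[0,0,0],[0,0,0],0],[[0,0,0],[0,0,0],0],[[0,0,0],[0,0,0],0],[[0,0,0],[0,0,0],0],[[0,0,0],[0,0,0],0]]'; python3 -m pendant '[[[0,-0.33,-0.7],[-2,0,0],0],[[0,-0.67,-1.39],[-4,0,0],0],[[0,-0.67,-1.39],[-4,0,0],0],[[0,0,0],[0,0,0],0]]'
```

```text
time_s: 7.4
ee_pos: [0.4159, -0.0124, 0.1892]
orientation: [-3.098, 0.493, -0.003]
force: [3.9, 9.1, 1.2]
opening: 0.0107
time_s: 7.8
ee_pos: [0.4217, 0.0057, 0.2235]
orientation: [2.933, -0.462, -0.038]
force: [2.4, 3.1, -4.2]
opening: 0.0108
```

```bash
python3 -m pendant '[[[0,-0.67,-1.39],[-4,0,0],0],[[0,-0.67,-1.39],[-4,0,0],0],[[0,-0.67,-1.39],[-4,0,0],0],[[0,-0.67,-1.39],[-4,0,0],0],[[0,-0.67,-1.39],[-4,0,0],0],[[0,-0.33,-0.7],[-2,0,0],0],[[0,0,0],[0,0,0],0],[[0,0,0],[0,0,0],0]]';  cat > meas.py <<'E'
from h import *
import sys
s=sense();T=tool(s);print(s["time_s"],s["force"].round(1) if hasattr(s["force"],"round") else s["force"])
th=np.radians(-18.3);c,sn=np.cos(th),np.sin(th);M=np.array([[c,-sn],[sn,c]]);t=np.array([.4563,.1105])
zt=T[:3,2];g=M.T@zt[:2];print("tool tilt",np.arctan2(-g[1],-zt[2]), "lateral",g[0])
gp=T[:3,3]+.069*zt;G=np.array([*(M.T@(gp[:2]-t)),gp[2]]);r=G[1:]-[.07,.1]
print("grasp gb",G.round(4),"radius",np.hypot(*r).round(4),"cover ang from grasp",np.arctan2(r[1],-r[0])-np.arctan2(.02,.202))
for n in ("side","wrist","top"):
    p,d=camera(n);cv2.imwrite(f"pics/{n}{sys.argv[1]}.png",p[:,:,::-1]);np.savez(f"pics/{n}{sys.argv[1]}.npz",d=d,T=T)
    C=cloud(n,d,T);Gx=np.concatenate([(C[...,:2]-t)@M,C[...,2:]],-1)
    h=p[...,0].astype(int)-np.maximum(p[...,1],p[...,2])
    red=(h>70)&(d>0)&(abs(Gx[...,0]-.074)<.02)&(np.hypot(Gx[...,1]-.07,Gx[...,2]-.1)<.12)
    if red.sum()>10:
        q=Gx[red][:,1:];w,V=np.linalg.eigh(np.cov(q.T));v=V[:,1];v=v if v[0]<0 else -v
        print(n,"red",red.sum(),"ang",np.arctan2(v[1],-v[0]),"centre ang",np.arctan2(q[:,1].mean()-.1,.07-q[:,0].mean()),"x",Gx[red][:,0].mean())
    # cover plane: pale green pixels within cover x
    rr=np.hypot(Gx[...,1]-.07,Gx[...,2]-.1);an=np.arctan2(Gx[...,2]-.1,.07-Gx[...,1])
    m=(d>0)&(abs(Gx[...,0])<.055)&(rr>.03)&(rr<.135)&(an>.2)&(an<1.0)&(p.min(-1)>70)&(p[...,1]>p[...,0])
    if m.sum()>200:
        q=Gx[m]
        for _ in range(4):
            co=q.mean(0);U,S,Vt=np.linalg.svd(q-co,full_matrices=False);nn=Vt[2]*np.sign(Vt[2][2]);e=(q-co)@nn;q=q[abs(e)<max(.003,e.std()*1.5)]
        print(n,"cover px",len(q),"normal",nn.round(3),"ang",np.arctan2(nn[1],nn[2]),"offset from hinge",(co-[0,.07,.1])@nn,"rms",e.std())
E
python3 meas.py 7
```

```text
time_s: 8.6
ee_pos: [0.4398, 0.0607, 0.2814]
orientation: [2.56, -0.405, -0.114]
force: [6.7, 4.0, -8.1]
opening: 0.0111
8.6 [ 6.7  4.  -8.1]
tool tilt 0.5544961096277494 lateral 0.003718739862493452
grasp gb [ 2.000e-04 -8.880e-02  2.227e-01] radius 0.2007 cover ang from grasp 0.5594232581047641
side red 110 ang 0.6251932959810849 centre ang 0.6937772838257221 x 0.07347517403170863
side cover px 1581 normal [-0.     0.522  0.853] ang 0.5496422743255469 offset from hinge 0.005052462626739771 rms 0.00137030840953873
wrist red 597 ang 0.730256828501176 centre ang 0.6949678087915689 x 0.07412606401226339
wrist cover px 16708 normal [0.001 0.525 0.851] ang 0.5528495280299994 offset from hinge 0.005697297525318598 rms 0.0006878989895558594
top red 34 ang 0.638818533383217 centre ang 0.684016377009996 x 0.07370727148711857
top cover px 405 normal [-0.005  0.515  0.857] ang 0.5404754713727742 offset from hinge 0.007529196676359903 rms 0.0014835910604776522
```

View pics/side7.png

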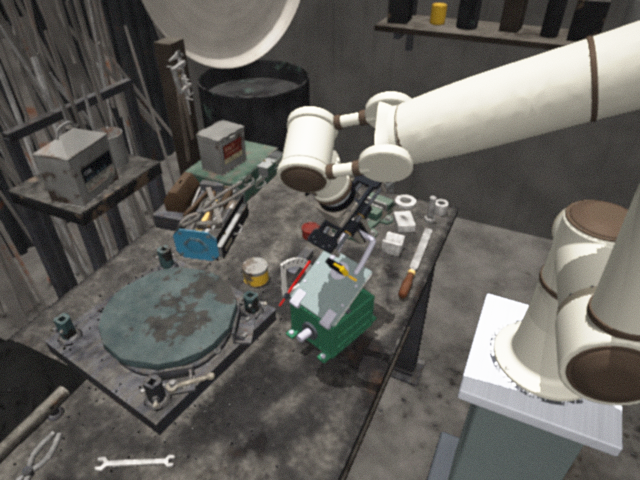

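View pics/wrist7.png

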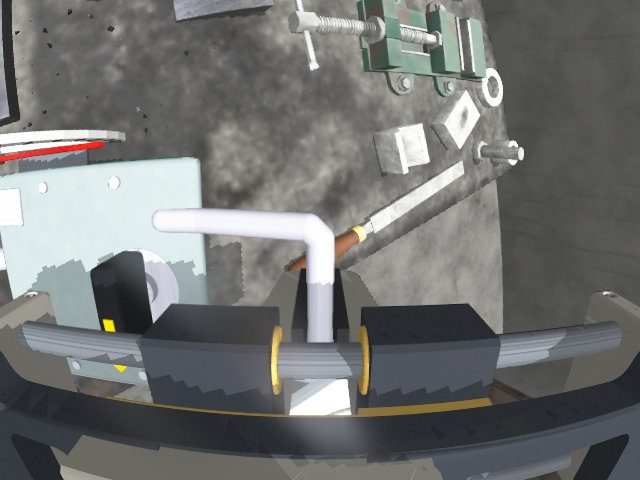

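The cover is at about 0.55 rad and three cameras agree. Next I'll refine the pointer's angle by casting its red pixels onto its plane in several views.

```bash
python3 - <<'E'
from h import *
th=np.radians(-18.3);c,s=np.cos(th),np.sin(th);M=np.array([[c,-s],[s,c]]);t=np.array([.4563,.1105])
n=np.array([c,s,0]);h=np.array([*(M@[0,.07]+t),.1]);p0=h+n*.074
from pathlib import Path
T2=np.load("pics/T4.npy")
for nm,f,Tn in (("side","side0",None),("side","s4",None),("side","side7",None),("wrist","w1","T1"),("wrist","w3","T3"),("wrist","w4","T4"),("top","top0",None),("wrist","wrist7",0)):
    p=cv2.imread(f"pics/{f}.png")[:,:,::-1].astype(int)
    T=np.load("pics/wrist7.npz")["T"] if Tn==0 else (np.load(f"pics/{Tn}.npy") if Tn else None)
    red=(p[...,0]-np.maximum(p[...,1],p[...,2])>80)
    v,u=np.nonzero(red);Q=[]
    for a,b in zip(u,v):
        P=plane(*ray(nm,a,b,T),n,p0)-p0;Q.append([P[:2]@(M@[0,1]),P[2]])
    Q=np.array(Q);
    if len(Q)==0: continue
    Q=Q[np.hypot(*Q.T)<.11]
    w,V=np.linalg.eigh(np.cov(Q.T));d=V[:,1]*-np.sign(V[0,1]);k=Q@d;e=Q-Q.mean(0)
    print(f,len(Q),"slope",np.arctan2(d[1],-d[0]).round(3),"k range",k.min().round(3),k.max().round(3),"perp off",(Q.mean(0)@[d[1],-d[0]]).round(4),"width",(np.sqrt(w[0])*3.46).round(4))
E
```

```text
side0 132 slope 0.623 k range -0.029 0.091 perp off 0.0031 width 0.0118
s4 130 slope 0.625 k range -0.029 0.091 perp off 0.003 width 0.0117
side7 120 slope 0.622 k range -0.029 0.091 perp off 0.0032 width 0.0107
w1 287 slope 0.645 k range -0.031 0.101 perp off 0.0084 width 0.0192
w3 763 slope 0.736 k range -0.061 0.108 perp off -0.0032 width 0.0299
w4 203 slope 0.936 k range -0.083 0.11 perp off -0.0104 width 0.0517
top0 28 slope 0.642 k range -0.037 0.092 perp off 0.0002 width 0.0259
wrist7 585 slope 0.968 k range -0.039 0.109 perp off -0.0152 width 0.0458
```

The well-conditioned views put the pointer at about 0.625-0.64 rad, so the cover needs about 4.3° more.

```bash
python3 -m pendant '[[[0,-0.34,-0.73],[-2.15,0,0],0],[[0,-0.34,-0.73],[-2.15,0,0],0],[[0,0,0],[0,0,0],0],[[0,0,0],[0,0,0],0],[[0,0,0],[0,0,0],0],[[0,0,0],[0,0,0],0]]'; python3 meas.py 8; python3 - <<'E'
import cv2
a=cv2.imread("pics/side8.png")[225:360,250:410];cv2.imwrite("pics/side8z.png",cv2.resize(a,None,fx=4.4,fy=4.4,interpolation=cv2.INTER_CUBIC))
E
```

```text
time_s: 9.35
ee_pos: [0.444, 0.0733, 0.2896]
orientation: [2.487, -0.394, -0.127]
force: [6.7, 3.7, -7.3]
opening: 0.011
9.35 [ 6.7  3.7 -7.3]
tool tilt 0.6284025981489934 lateral 0.0035247041783319204
grasp gb [ 2.000e-04 -7.980e-02  2.338e-01] radius 0.2008 cover ang from grasp 0.630493752428743
side red 108 ang 0.6279191807515938 centre ang 0.6912991134758247 x 0.07361765824133915
side cover px 1567 normal [-0.001  0.58   0.814] ang 0.6193091838848573 offset from hinge 0.0052517192950743575 rms 0.0013844920639545495
wrist red 629 ang 0.6870694325469253 centre ang 0.6906764110561032 x 0.07418868007065166
wrist cover px 16738 normal [0.002 0.584 0.812] ang 0.6233363480556815 offset from hinge 0.0057787274138280595 rms 0.000680180081301855
top red 39 ang 0.8332956550402253 centre ang 0.6313047434946831 x 0.07417644402330703
top cover px 437 normal [0.    0.582 0.813] ang 0.6213820065190889 offset from hinge 0.00682709688118029 rms 0.0014009819893908832
```

View pics/side8z.png

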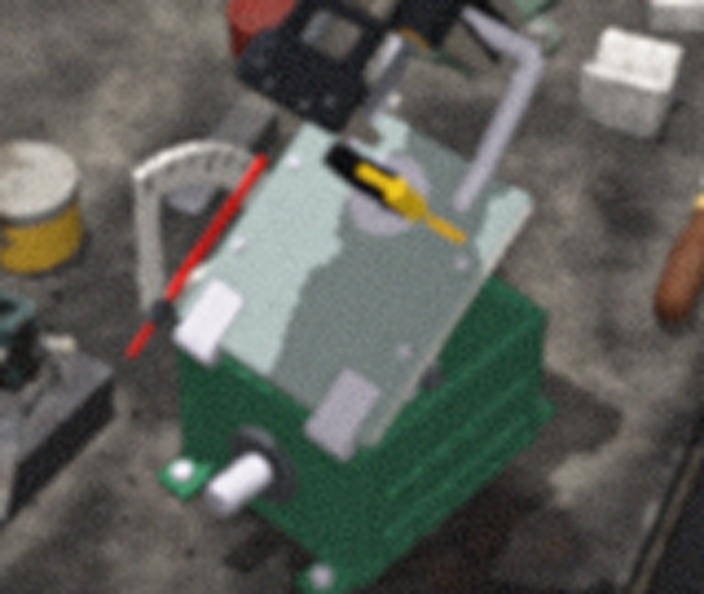

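View pics/wrist8.png

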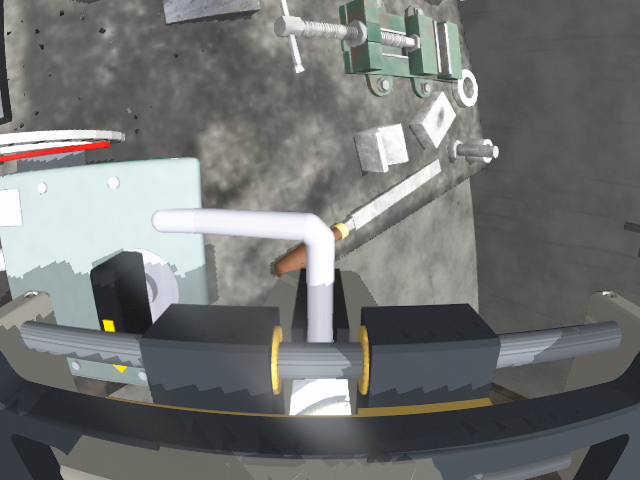

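In the side view the pointer and the cover edge are parallel, at about 56° in the picture. I'll nudge up 0.7° to sit between the pointer estimates (0.62-0.65), then settle.

```bash
python3 -m pendant '[[[0,-0.11,-0.24],[-0.7,0,0],0],[[0,0,0],[0,0,0],0],[[0,0,0],[0,0,0],0],[[0,0,0],[0,0,0],0],[[0,0,0],[0,0,0],0],[[0,0,0],[0,0,0],0],[[0,0,0],[0,0,0],0]]'; python3 meas.py 9; python3 -c "
from workcell import *
s=sense();print(s['qd'].round(4) if hasattr(s['qd'],'round') else s['qd'],s['force'],s['opening'])"
```

```text
time_s: 10.2
ee_pos: [0.4447, 0.0754, 0.2909]
orientation: [2.475, -0.392, -0.13]
force: [6.7, 4.6, -7.8]
opening: 0.0109
10.2 [ 6.7  4.6 -7.8]
tool tilt 0.640602685399041 lateral 0.003474029169636687
grasp gb [ 2.000e-04 -7.820e-02  2.356e-01] radius 0.2009 cover ang from grasp 0.642346597663276
side red 105 ang 0.6385737094128707 centre ang 0.7033950024006431 x 0.07340065608717025
side cover px 1576 normal [-0.003  0.593  0.805] ang 0.635032682481539 offset from hinge 0.005100585557308881 rms 0.0014126885814590095
wrist red 631 ang 0.6923945971989286 centre ang 0.6927973234488103 x 0.0741751118909119
wrist cover px 16687 normal [0.001 0.593 0.805] ang 0.6345048020138527 offset from hinge 0.005847678744467312 rms 0.0006810728332859912
top red 40 ang 0.8168755645126923 centre ang 0.6294272517779215 x 0.07419003653718771
top cover px 441 normal [-0.     0.594  0.804] ang 0.6364122957026074 offset from hinge 0.0066120251119967935 rms 0.0014539245724172927
[ 0.0007  0.0016 -0.0009  0.0023 -0.0032  0.0002] [ 6.62055451  4.39742841 -7.90046079] 0.01103439534488247
```

```bash
python3 -c "
from workcell import *
print(hand_in())"
```

```text
the job is handed in; nothing more can be done
None
```

I turned the latch knob about 66° clockwise with the cover shut, until its nose pointed at the yellow line. Then I gripped the steel bar, swung the cover up to the red pointer, and handed the job in at about 10 s with the bar still held.

**Latch:** the depth check put the wing within about 0.5° of the yellow-line direction, and the cover was still shut at that point. I made this check before the swing. Two earlier readings from pixels gave 1.67 and 1.74 rad, near the 1.751 limit. I put those down to parallax.

**Cover:** all three cameras and the arm's own pose agreed at about 0.635–0.64 rad. It was steady, with joint speeds near zero, the fingers closed on the bar and about 11 N at the wrist.

**Pointer:** the best-placed (side) view gave 0.62–0.64 rad, about 0.02 rad or less from the cover. Other readings disagreed:
- **Centre-of-pointer angle:** 0.68–0.70 in most readings, probably from a small height error.
- **Wrist and top cameras:** 0.64–0.97, seen at a grazing angle and so not trusted.

**Other things on the bench:** the side camera's reading of the pointer did not change through the job, and the loose objects looked untouched. I did not measure the objects' positions afterwards.

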